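# Seat the joint pegs with a mallet

### The job

A table leg is clamped in a sloping jig on the bench, with two short thick pegs and one tall thin dowel standing square out of its sloping face. Pick up the mallet by its handle and drive both short pegs in with its head, each until you feel it land firmly on the spring washer hidden in its hole and no further, so as not to crush the washer; leave the tall thin dowel standing as it is. Then set the mallet back on its rubber pad, let go, and do not disturb the other things on the bench.

Things in the scene. Friction and masses are not known exactly. Their poses are not given: they have to be found in the camera images.
- frame: Dark wooden leg, 400 mm along y, 70 wide, 45 thick, fixed in a jig; its face slopes up to +x by 0.35 rad (face normal = (-0.343, 0, 0.939)). Origin: on the bench, 85 mm under the face's centre. Holes in the face at x = 0, y = -65, 0, +65, z = 85 mm hold two pegs and a dowel in any order. Clamps at y = +-178 rise 44 mm over the face; a rail 17 mm below the face goes 120 mm up-slope.
- peg_a_top (a point): Centre of the top of the first short pale wooden peg, 16 mm diameter, 25 to 30 mm out of the leg's face, square to it. It slides in along the normal, stiffly (about 10 N at any depth), and stays where it is left. Somewhere 10 to 24 mm down from its 30 mm height it meets a hidden spring washer: the force jumps by 4 N and climbs 0.9 N per mm.
- peg_a (a joint): How far that peg has been driven (m): 0 = standing 30 mm proud, 0.030 = flush with the wood, its stop.
- peg_b_top (a point): The same for the second short peg; its washer lies at a depth of its own.
- peg_b (a joint): How far the second peg has been driven (m): 0 = 30 mm proud, 0.030 = flush.
- seat_a (a joint): How far the hidden washer under the first peg is pressed down (m): 0 = not yet reached, 0.001 to 0.005 = peg well seated, over 0.006 = crushed.
- seat_b (a joint): The same for the washer under the second peg.
- dowel_top (a point): Centre of the top of the thin tall pale dowel, 10 mm in diameter, standing 55 mm out of the leg's face, square to it, in the remaining hole. To be left standing.
- dowel (a joint): How far the dowel has been pushed down (m): 0 as it stands.
- mallet: Mallet, 0.5 kg. Head: dark upright cylinder, 50 mm diameter, 76 tall, flat striking faces (40 mm flat, chamfered rim) at both ends. Handle: wooden bar 22 wide (y), 27 high (z), leaving the head along -x to x = -165 mm, centre line at z = 38 mm. It starts standing on one face on the pad, handle level. Origin: centre of the lower face; z up along the head.
- mallet_grip (a point): Point on the centre line of the handle, 70 mm from the head's axis: a good place to hold it.
- mallet_head (a point): Centre of the mallet's head, 38 mm above its lower face.
- pad: Grey rubber pad fixed on the bench, 160 x 160 x 4 mm, origin at the centre of its underside. Home of the mallet.
- sanding_block: Cork block 70 x 45 x 28 mm lying on the bench beyond the leg; bystander.
- offcut: Wood offcut 50 x 100 x 22 mm on the bench; bystander.
- glue: White bottle, 56 mm in diameter, 150 mm tall; bystander.
- screw_jar: Glass jar with a metal cap, 70 mm in diameter, 80 mm tall; bystander.
- screwdriver: Screwdriver lying on the bench at the right; bystander.
- pencil_cup: Steel cup, 72 mm in diameter, 90 mm tall; bystander.

How it is judged (in metres and radians):
On the way:
1. the mallet bears on one of the short pegs (over 3 N) ((contact force between mallet and peg_a above 3 N or contact force between mallet and peg_b above 3 N)).
At the end, for the whole second after the job is handed in: Both short pegs rest on their washers, pressing them down by 0.7 to 6 mm, the dowel has sunk less than 4 mm, and the mallet is at rest, let go, with its head on the pad (centre within 80 mm of the pad's centre, under 70 mm high) (value of joint seat_a between 0.0007 and 0.006 m and value of joint seat_b between 0.0007 and 0.006 m and value of joint dowel below 0.004 m and horizontal distance between mallet_head and pad below 0.08 m and height (world z) of mallet_head below 0.07 m and linear speed of mallet below 0.02 m/s); the robot touches nothing.
It fails at once if the robot itself presses on a short peg (over 2 N) (contact force between any of the fingers, the arm and peg_a above 2 N or contact force between any of the fingers, the arm and peg_b above 2 N).
It fails at once if the mallet is held by its head instead of its handle (TCP within 30 mm of the head's axis and 65 mm of its centre) (horizontal distance between the grasp point and mallet_head below 0.03 m and distance between the grasp point and mallet_head below 0.065 m).
It fails at once if a washer is crushed (pressed down by more than 6 mm) (value of joint any of seat_a, seat_b above 0.006 m).
It fails at once if the tall dowel is pushed down by 4 mm or more (value of joint dowel above 0.004 m).
It fails at once if a bystander is moved by more than 30 mm (distance of any of sanding_block, offcut, glue, screw_jar, screwdriver, pencil_cup from where it was at the start of the episode above 0.03 m).
It also fails if it takes over 51 s, if anything falls off the work surface, if the arm or the gripper's body presses on something with over 40 N, if the wrist force passes 120 N, or if a joint passes its speed limit or range.

### The arm

A 6-joint arm with a two-finger parallel gripper is mounted at the origin on the work surface. World frame = base frame: x ahead of the robot, y to its left, z up, the work surface at z = 0. Lengths are in mm, angles in degrees, forces in N, time in s.
With the tool pointing down it reaches from about 325 to 850 mm from the base axis. Payload 4.4 kg.
Tool frame: the origin (TCP) lies between the finger pads, 19 mm behind the fingertips; this is the grasp point; z points along the fingers, x is the direction in which the jaws open and shut, and the axes are right-handed (so a half turn about z gives the same grasp; the last joint's range is limited). The gripper opens to 94 mm and grips with 3 to 60 N. Pads are 16 mm wide; open, the fingers measure 119 mm over their backs; the gripper's body (75 mm by 177 mm) begins 78 mm behind the grasp point.
Start: joints at [57.897, 11.837, 88.321, -0, 79.842, -8.623], TCP at [229.104, 527.388, 224.247] pointing down, gripper open.
Joint ranges: [-156.59, 156.59], [-49.26, 127.26], [12.9, 141.05], [-63.56, 243.56], [4.71, 150.69], [-161.64, 161.64]. Speed limits (degrees/s): [159.86, 159.86, 180, 180, 180, 180].

### API

Orientations are given as a 3x3 rotation matrix whose columns are the frame's x, y, z axes.
In Python, from cell import readout, optics, workorder, nets gives the robot as it stands.
- The arm moves only by the tool step_arm, never from a script. Its argument "steps" is a list of rows, each a list of 4 numbers: the shift along the world's x, y, z in mm, then the turn about the world's z in degrees. In form: [[x, y, z, turn], ...]. A call has 1 to 5 rows; each row is the pose to reach, as a shift and turn from the pose commanded when the call began; what a row does not reach only later rows make up. A row lasts 1/10 s, in which the tool goes at most 50 mm and 8.59 degrees, less where a joint would pass 70% of its speed; a pose out of reach is approached as far as the arm can. A call with a gripper value outside its range is refused whole. "hand" is the opening, from 0 (shut) to 1 (fully open), set as the call begins (left out, the last holds). The fingers move at their own pace and stop on an object; "grip_force" is the grip in N (left out, the last holds). Time passes only in rows, so rows that repeat a pose let the fingers close. It gives the time, the measured TCP pose, the force and the opening at its end, in the units of the state.
- readout.get_state(): the state, without advancing time (a new reading comes with each control period).
- optics.capture(name): name is "side" or "top"; returns a dict with "frame" (480x640x3 uint8, red, green, blue), "fx", "fy", "cx", "cy" (pixels), "R" (3x3) and "t" (3): a world point X has camera coordinates R X + t. Camera axes: x right, y down, z forward; pixel columns grow to the right and rows downward; lengths in mm; the calibration is good to about 2 mm. A picture is of the moment at which its call begins. There is no depth.
- workorder.finish_job(): hands the job in, once; it reports no verdict.
Trained networks look in the newest picture that a camera, given by its name, has taken for a name from the list of things; names that differ only in an ending like _2 or _b are one class to them, and where a whole thing is asked for, a point or a joint stands for the part that bears it (a point fixed in the world has none). Each returns a list of dicts, best first, with "confidence" (0 to 1); they miss things now and then, are a little off and sometimes report something else, mostly with a low value. They report only what shows in the picture. A call takes as long as a camera call.
- nets.silhouettes(camera, thing): "mask" (480x640 bool, what is visible of it) and "point" ([column, row] in pixels, amid what is visible of it).
The state is a dict: "time_s": time; "q": joint angles; "qvel": joint speeds; "joint_efforts": joint torques, N m; "eef_pos": TCP position; "tool_rot": TCP orientation; "ft_force": force on the tool from outside, world axes, zero at the start; "torque": the same for the moment, N m; "finger_gap": opening from 0.0 (shut) to 1.0 (fully open).
Only numpy, scipy, OpenCV 4.12 (cv2) and the standard library are available. Lean on these libraries where they do the work, as an engineer would, in place of code of your own. Each camera call takes 0.05 s, during which the arm holds its last target.

## Working session

There is one attempt and no reset: what is moved stays moved. The work goes in short steps, Python scripts to look and compute and a tool call to move; the robot and the scene stay as the last step left them, time stands still between calls to the robot, and variables do not carry over. Pictures are saved under pics/ and viewed, and the job is handed in when it is done.

Besides the shell and the picture viewer there is one more tool, called after ">>>" in YAML: its name, and indented under it one key for each argument. step_arm: Moves the arm, as the interface text tells. Its arguments: {"type":"object","properties":{"steps":{"type":"array"},"hand":{"type":"number"},"grip_force":{"type":"number"}},"required":["steps"]}

```bash
mkdir -p pics; ls; cat > h.py <<'E'
import sys; sys.path.insert(0,'.')
import numpy as np, cv2
from cell import readout, optics, workorder, nets
def cap(n,f=None):
    c=optics.capture(n)
    if f: cv2.imwrite('pics/'+f,cv2.cvtColor(np.asarray(c['frame']),cv2.COLOR_RGB2BGR))
    return c
def K(c): return np.array([[c['fx'],0,c['cx']],[0,c['fy'],c['cy']],[0,0,1.]])
def proj(c,X):
    p=np.array(c['R'])@np.asarray(X,float)+np.array(c['t']); return [c['fx']*p[0]/p[2]+c['cx'],c['fy']*p[1]/p[2]+c['cy']]
def ray(c,uv):
    R=np.array(c['R']);d=R.T@np.array([(uv[0]-c['cx'])/c['fx'],(uv[1]-c['cy'])/c['fy'],1]);return -R.T@np.array(c['t']),d
def onz(c,uv,z):
    o,d=ray(c,uv);return o+d*(z-o[2])/d[2]
def tri(c1,u1,c2,u2):
    o1,d1=ray(c1,u1);o2,d2=ray(c2,u2)
    s=np.linalg.lstsq(np.c_[d1,-d2],o2-o1,rcond=None)[0]
    a=o1+d1*s[0];b=o2+d2*s[1];return (a+b)/2,np.linalg.norm(a-b)
E
python3 - <<'E'
from h import *
np.set_printoptions(precision=1,suppress=True)
for n in('side','top'):
    c=cap(n,n+'0.png');print(n,c['fx'],c['cx'],c['cy'],-np.array(c['R']).T@c['t'],np.array(c['R'])[2])
    for t in['frame','peg_a_top','dowel_top','mallet','mallet_grip','pad','sanding_block','offcut','glue','screw_jar','screwdriver','pencil_cup']:
        try:
            for r in nets.silhouettes(n,t)[:4]:
                print(t,round(r['confidence'],2),r['point'],r['mask'].sum(),onz(c,r['point'],0))
        except Exception as e:print(t,e)
print(readout.get_state())
E
```

```text
pics
side 502.4813085150279 312.6735316407138 239.43654145056902 [489.3 772.  884.4] [ 0.1 -0.7 -0.7]
frame 0.62 [314.5, 305.3] 10997 [567.2  45.4   0. ]
frame 0.28 [344.4, 199.6] 1142 [ 535.7 -348.6   -0. ]
dowel_top 0.54 [336.3, 275.2] 105 [528.1 -54.9  -0. ]
mallet 0.79 [346.1, 195.1] 1156 [ 532.8 -370.    -0. ]
mallet 0.62 [222.7, 375.0] 993 [723.9 250.9   0. ]
mallet_grip 0.67 [344.6, 199.6] 1136 [ 535.2 -348.7    0. ]
pad 0.97 [337.1, 208.1] 1193 [ 552.2 -307.5    0. ]
pad 0.73 [349.0, 194.9] 1167 [ 524.7 -372.3    0. ]
pad 0.2 [224.0, 375.3] 1018 [721.2 251.2   0. ]
sanding_block 0.67 [224.1, 375.4] 1075 [720.9 251.4   0. ]
sanding_block 0.66 [368.3, 169.7] 312 [ 477.2 -506.3    0. ]
offcut 0.79 [264.0, 255.3] 655 [713.2 -93.6   0. ]
glue 0.72 [274.7, 181.4] 901 [ 746.2 -400.3    0. ]
screw_jar 0.79 [358.1, 452.5] 1987 [445.  366.8   0. ]
screwdriver 0.65 [368.5, 166.3] 370 [ 477.6 -524.5    0. ]
screwdriver 0.61 [344.6, 197.9] 1157 [ 535.9 -356.4    0. ]
pencil_cup 0.98 [239.0, 447.5] 2124 [656.1 389.2   0. ]
pencil_cup 0.57 [337.1, 271.9] 100 [527.3 -66.    0. ]
top 548.1789
[... 749 characters left out ...]
 0.61 [176.1, 299.9] 533 [438.6 390.9   0. ]
screwdriver 0.69 [467.9, 288.8] 286 [ 456.5 -499.1    0. ]
pencil_cup 0.68 [162.7, 231.1] 575 [650.5 433.5   0. ]
pencil_cup 0.34 [219.1, 208.2] 371 [718.6 259.4   0. ]
pencil_cup 0.29 [410.9, 197.4] 393 [ 741.5 -334.7    0. ]
{'time_s': 1.3, 'q': array([57.9, 11.8, 88.3,  0. , 79.8, -8.6]), 'qvel': array([ 0. ,  0.1,  0.1,  0.1,  0.1, -0. ]), 'joint_efforts': array([  0. , -37.1, -28.2,   0.1,   0. ,  -0. ]), 'eef_pos': array([229.1, 527.4, 224.2]), 'tool_rot': array([[ 0.4,  0.9, -0. ],
       [ 0.9, -0.4, -0. ],
       [-0. , -0. , -1. ]]), 'ft_force': array([ 0.5, -1. , -0.1]), 'torque': array([ 0., -0.,  0.]), 'finger_gap': 1.001815449475632}
```

View pictures.

View pics/side0.png

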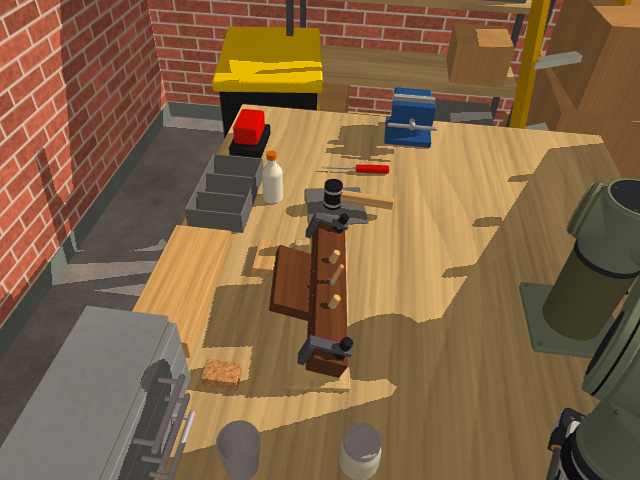

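View pics/top0.png

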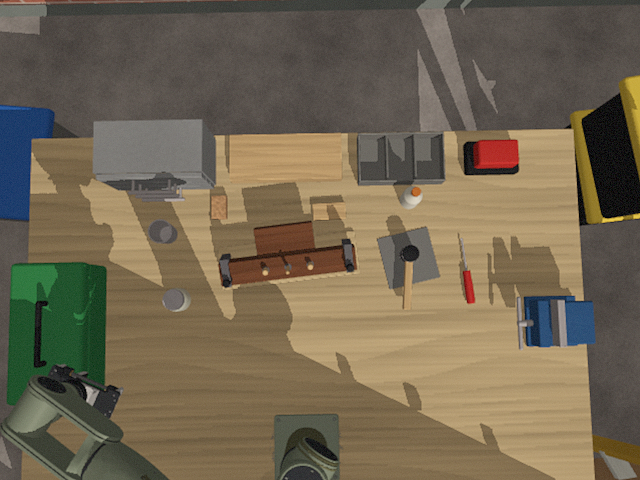

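```bash
python3 - <<'E'
import cv2
a=cv2.imread('pics/side0.png')[230:400,260:400];b=cv2.imread('pics/top0.png')[215:300,230:360]
cv2.imwrite('pics/sz.png',cv2.resize(a,None,fx=4.5,fy=3.5*1,interpolation=cv2.INTER_CUBIC))
cv2.imwrite('pics/tz.png',cv2.resize(b,None,fx=6,fy=6,interpolation=cv2.INTER_CUBIC))
cv2.imwrite('pics/mz.png',cv2.resize(cv2.imread('pics/top0.png')[220:310,360:490],None,fx=6,fy=6,interpolation=cv2.INTER_CUBIC))
E
```

```text
(no output)
```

View pics/sz.png

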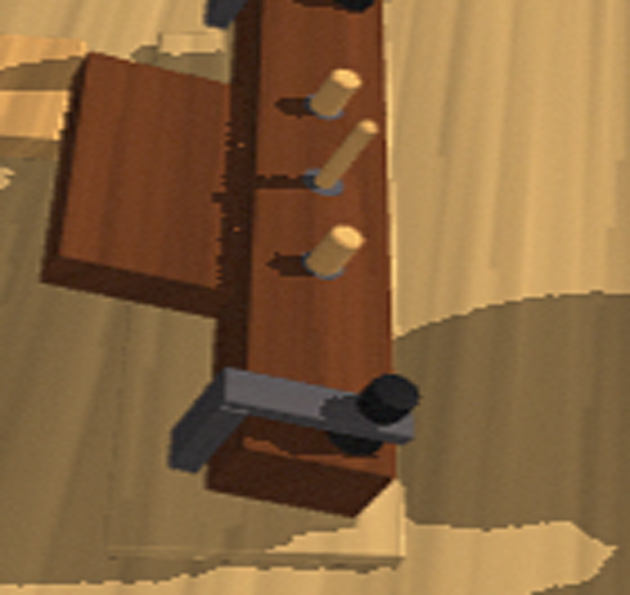

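View pics/tz.png

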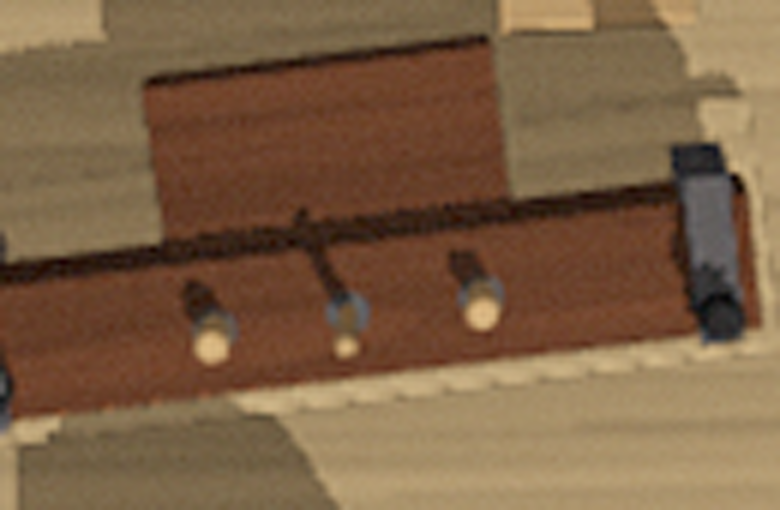

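View pics/mz.png

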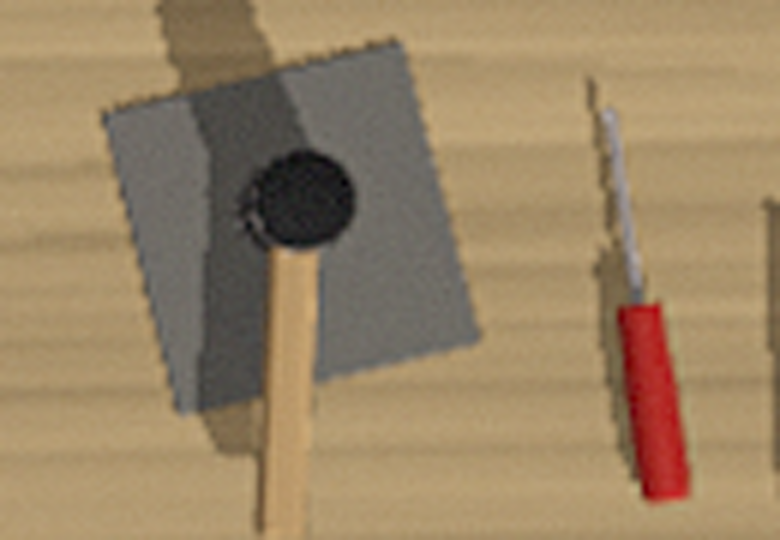

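```bash
cat >> h.py <<'E'
from scipy.optimize import least_squares
def world(p,X):
    c,s=np.cos(p[2]),np.sin(p[2]);return np.array([p[0]+c*X[0]-s*X[1],p[1]+s*X[0]+c*X[1],X[2]])
N=np.array([-.343,0,.939])
E
python3 - <<'E'
from h import *
np.set_printoptions(precision=2,suppress=True)
t=cap('top');s=cap('side')
z=lambda u,v,sx,sy,ox,oy:np.array([(u+.5)/sx-.5+ox,(v+.5)/sy-.5+oy])
Z=lambda u,v:z(u,v,4.5,3.5,260,230)
T=lambda u,v:z(u,v,6,6,230,215)
M=lambda u,v:z(u,v,6,6,360,220)
tops={65:(Z(347,237),T(211,347)),0:(Z(369,127),T(346,346)),-65:(Z(347,77),T(483,312))}
for k,(a,b) in tops.items():print(k,*tri(s,a,t,b))
def pred(p,k):
    h={65:p[3],0:55,-65:p[4]}[k];return world(p,h*N+np.array([0,k,85]))
def f(p):
    r=[]
    for k,(a,b) in tops.items():
        X=pred(p,k);r+=list(proj(s,X)-a)+list(proj(t,X)-b)
    # bases
    for k,a,b in((65,Z(325,263),T(216,328)),(0,Z(323,181),T(347,312)),(-65,Z(325,104),T(483,298))):
        X=world(p,[0,k,85]);r+=list(np.r_[proj(s,X)-a,proj(t,X)-b]*.4)
    return r
r=least_squares(f,[550,45,0.1,28,28]);print(r.x,np.degrees(r.x[2]));print(np.array(r.fun).reshape(-1,2))
for k in(65,0,-65):print(k,pred(r.x,k))
h=onz(t,M(305,200),80);e=onz(t,M(287,535),55.5);print('mallet',h,e,h-e,np.hypot(*(h-e)[:2]),np.degrees(np.arctan2((h-e)[1],(h-e)[0])))
pad=np.mean([onz(t,M(*q),4) for q in((103,115),(400,42),(480,340),(180,410))],0);print('pad',pad)
print(proj(s,h),proj(s,e))
print(readout.get_state()['time_s'])
E
```

```text
65 [514.59 108.41 109.9 ] 2.9640572395152565
0 [512.75  42.53 133.91] 2.5276597622751913
-65 [528.52 -21.53 111.07] 2.2178339178002386
[531.5   44.92   0.11  26.96  28.59] 6.1929010779302605
[[ 0.39 -0.02]
 [-0.07 -0.77]
 [ 0.67 -0.71]
 [-0.19 -0.49]
 [ 0.37  0.05]
 [-0.28 -0.48]
 [ 0.04  0.18]
 [-0.14 -0.17]
 [ 0.24  0.13]
 [-0.   -0.22]
 [ 0.09  0.3 ]
 [-0.2  -0.41]]
65 [515.3  108.54 110.32]
0 [512.75  42.88 136.64]
-65 [528.76 -20.76 111.85]
mallet [ 563.61 -314.57   80.  ] [ 401.06 -304.39   55.5 ] [162.55 -10.18  24.5 ] 162.86732428520142 -3.5841764767811792
pad [ 555.8  -319.22    4.  ]
[np.float64(334.7737170529611), np.float64(182.86579657690191)] [np.float64(394.5094137084109), np.float64(198.64542639821522)]
1.4
```

```bash
python3 - <<'E'
import cv2
cv2.imwrite('pics/mz2.png',cv2.resize(cv2.imread('pics/side0.png')[165:235,290:410],None,fx=6,fy=6,interpolation=cv2.INTER_CUBIC))
E
```

```text
(no output)
```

View pics/mz2.png

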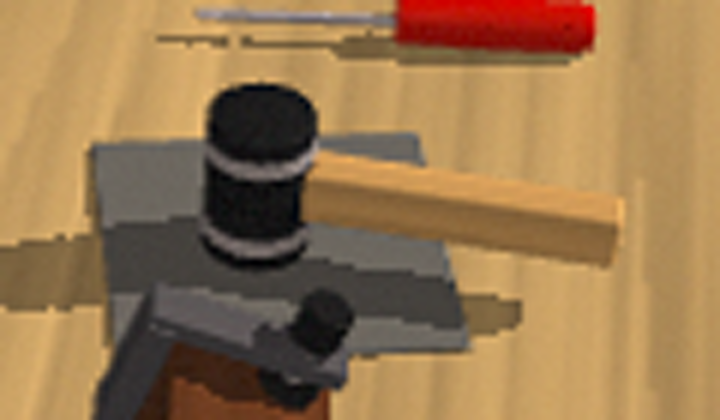

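>>> step_arm:
  steps:
    - [14, -42, 0, 4]
    - [28, -84, 0, 8]
    - [43, -126, 0, 12]
    - [57, -168, 0, 16]
    - [71, -210, 0, 20]
  hand: 1

```text
time_s: 1.9
eef_pos: [300.4, 315.9, 224.4]
tool_rot: [[0.057, 0.998, 0.001], [0.998, -0.057, 0.0], [0.0, 0.001, -1.0]]
ft_force: [0.9, 0.0, 0.3]
finger_gap: 1.003
```

>>> step_arm:
  steps:
    - [14, -42, 0, 0]
    - [28, -84, 0, 0]
    - [43, -126, 0, 0]
    - [57, -168, 0, 0]
    - [71, -210, 0, 0]

```text
time_s: 2.4
eef_pos: [371.5, 105.7, 224.7]
tool_rot: [[0.061, 0.998, 0.001], [0.998, -0.061, 0.0], [0.0, 0.001, -1.0]]
ft_force: [0.7, 0.3, -0.5]
finger_gap: 1.001
```

>>> step_arm:
  steps:
    - [14, -42, 0, 0]
    - [28, -84, 0, 0]
    - [43, -126, 0, 0]
    - [57, -168, 0, 0]
    - [71, -210, 0, 0]

```text
time_s: 2.9
eef_pos: [442.5, -104.6, 224.6]
tool_rot: [[0.061, 0.998, 0.001], [0.998, -0.061, -0.0], [-0.0, 0.001, -1.0]]
ft_force: [0.6, 0.1, 0.5]
finger_gap: 1.002
```

>>> step_arm:
  steps:
    - [14, -42, 0, 0]
    - [28, -84, 0, 0]
    - [43, -126, 0, 0]
    - [57, -168, 0, 0]
    - [71, -209, 0, 0]

```text
time_s: 3.4
eef_pos: [513.4, -313.6, 224.2]
tool_rot: [[0.061, 0.998, 0.0], [0.998, -0.061, 0.0], [0.0, 0.0, -1.0]]
ft_force: [0.4, 0.7, -0.0]
finger_gap: 0.999
```

>>> step_arm:
  steps:
    - [0, 2, -45, 0]
    - [0, 2, -90, 0]
    - [0, 2, -130, 0]
    - [0, 2, -160, 0]
    - [0, 2, -182, 0]

```text
time_s: 3.9
eef_pos: [511.7, -308.6, 39.3]
tool_rot: [[0.061, 0.998, -0.003], [0.998, -0.061, 0.002], [0.002, -0.003, -1.0]]
ft_force: [0.8, 0.4, 0.8]
finger_gap: 1.003
```

>>> step_arm:
  steps:
    - [0, 0, 0, 0]
    - [0, 0, 0, 0]
    - [0, 0, 0, 0]
    - [0, 0, 0, 0]
    - [0, 0, 0, 0]
  hand: 0
  grip_force: 60

```text
time_s: 4.4
eef_pos: [514.0, -310.3, 43.9]
tool_rot: [[0.061, 0.998, 0.002], [0.998, -0.061, -0.002], [-0.002, 0.002, -1.0]]
ft_force: [0.8, 0.2, 0.2]
finger_gap: 0.611
```

>>> step_arm:
  steps:
    - [0, 0, 0, 0]
    - [0, 0, 0, 0]
    - [0, 0, 0, 0]
    - [0, 0, 0, 0]
    - [0, 0, 0, 0]

```text
time_s: 4.9
eef_pos: [513.0, -309.7, 42.2]
tool_rot: [[0.061, 0.998, -0.0], [0.998, -0.061, -0.0], [-0.0, -0.0, -1.0]]
ft_force: [-0.7, -0.3, 0.8]
finger_gap: 0.23
```

>>> step_arm:
  steps:
    - [0, 0, 0, 0]
    - [0, 0, 0, 0]
    - [0, 0, 0, 0]

```text
time_s: 5.2
eef_pos: [513.1, -309.7, 42.2]
tool_rot: [[0.061, 0.998, -0.0], [0.998, -0.061, -0.0], [-0.0, -0.0, -1.0]]
ft_force: [-1.5, -0.7, -0.8]
finger_gap: 0.23
```

>>> step_arm:
  steps:
    - [0, 0, 10, 0]
    - [0, 0, 30, 0]
    - [0, 0, 60, 0]
    - [0, 0, 100, 0]
    - [0, 0, 140, 0]

```text
time_s: 5.7
eef_pos: [511.7, -308.3, 182.1]
tool_rot: [[0.061, 0.998, -0.004], [0.998, -0.061, 0.003], [0.003, -0.004, -1.0]]
ft_force: [0.0, -0.4, -3.8]
finger_gap: 0.227
```

>>> step_arm:
  steps:
    - [0, 0, 35, 0]
    - [0, 0, 60, 0]
    - [0, 0, 60, 0]
    - [0, 0, 60, 0]

```text
time_s: 6.1
eef_pos: [512.5, -309.0, 241.3]
tool_rot: [[0.061, 0.998, -0.001], [0.998, -0.061, 0.001], [0.001, -0.001, -1.0]]
ft_force: [-0.5, 0.9, -5.0]
finger_gap: 0.23
```

```bash
python3 - <<'E'
from h import *
np.set_printoptions(precision=2,suppress=True)
s=cap('side','s1.png');st=readout.get_state();print(st['time_s'],st['ft_force'],st['torque'],st['eef_pos'])
h=np.array(st['eef_pos'])+[49.9,-3.1,0];print(proj(s,h),proj(s,st['eef_pos']))
a=cv2.imread('pics/s1.png');u,v=map(int,proj(s,st['eef_pos']));cv2.imwrite('pics/s1z.png',cv2.resize(a[max(0,v-60):v+60,u-80:u+80],None,fx=5,fy=5,interpolation=cv2.INTER_CUBIC));print(u-80,max(0,v-60))
E
```

```text
6.15 [ 0.12 -0.24 -4.73] [0.07 0.24 0.  ] [ 511.79 -308.49  239.78]
[np.float64(338.77226486220223), np.float64(131.04166689693972)] [np.float64(358.98184991694245), np.float64(133.5583888743616)]
278 73
```

View pics/s1z.png

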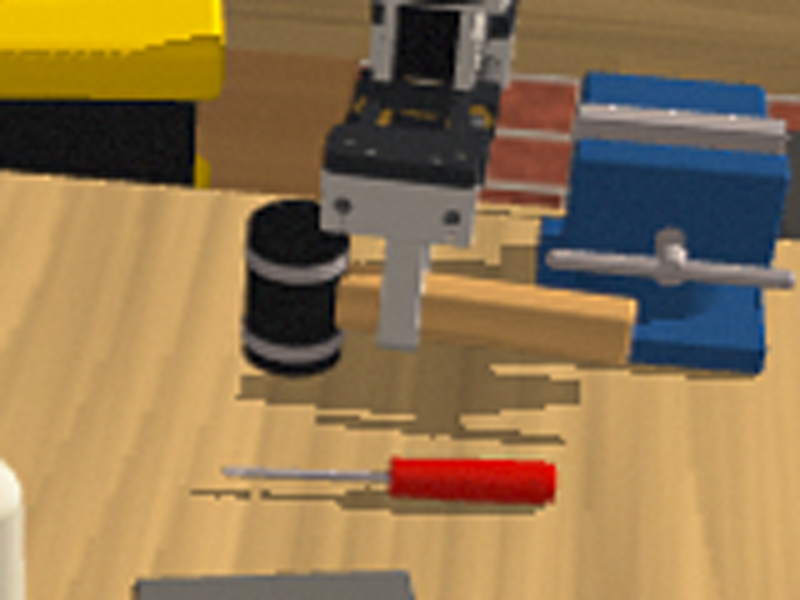

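>>> step_arm:
  steps:
    - [-7, 45, 0, 2]
    - [-14, 90, 0, 4]
    - [-21, 135, 0, 6]
    - [-28, 180, 0, 8]
    - [-35, 225, 0, 9.7]

```text
time_s: 6.65
eef_pos: [475.6, -82.3, 239.0]
tool_rot: [[-0.109, 0.994, -0.006], [0.994, 0.109, 0.002], [0.003, -0.005, -1.0]]
ft_force: [0.4, 0.9, -4.4]
finger_gap: 0.23
```

>>> step_arm:
  steps:
    - [-3.5, 35, 0, 0]
    - [-6.5, 57.5, -20, 0]
    - [-6.5, 57.5, -50, 0]
    - [-6.5, 57.5, -70, 0]
    - [-6.5, 57.5, -77, 0]

```text
time_s: 7.15
eef_pos: [467.3, -25.7, 160.1]
tool_rot: [[-0.109, 0.994, -0.011], [0.994, 0.109, 0.003], [0.004, -0.01, -1.0]]
ft_force: [-0.8, 0.3, -4.2]
finger_gap: 0.225
```

>>> step_arm:
  steps:
    - [0, 0, 0, 0]
    - [0, 0, 0, 0]

```text
time_s: 7.35
eef_pos: [471.7, -27.3, 165.2]
tool_rot: [[-0.108, 0.994, -0.0], [0.994, 0.108, 0.0], [0.0, -0.0, -1.0]]
ft_force: [-0.0, -0.3, -3.1]
finger_gap: 0.232
```

```bash
python3 - <<'E'
from h import *
np.set_printoptions(precision=2,suppress=True)
s=cap('side','s2.png');t=cap('top','t2.png');st=readout.get_state();print(st['time_s'],st['ft_force'],st['torque'],st['eef_pos'])
e=np.array(st['eef_pos']);h=e+51*np.array([.994,.108,0]);print(proj(s,h),proj(s,e),proj(t,h))
a=cv2.imread('pics/s2.png');u,v=map(int,proj(s,h));cv2.imwrite('pics/s2z.png',cv2.resize(a[max(0,v-50):v+60,u-60:u+80],None,fx=5,fy=5,interpolation=cv2.INTER_CUBIC));print(u-60,max(0,v-50))
a=cv2.imread('pics/t2.png');u,v=map(int,proj(t,h));cv2.imwrite('pics/t2z.png',cv2.resize(a[v-45:v+45,u-65:u+65],None,fx=6,fy=6,interpolation=cv2.INTER_CUBIC));print(u-65,v-45)
E
```

```text
7.45 [-0.38  0.38 -4.62] [-0.02  0.15  0.02] [472.58 -27.57 166.34]
[np.float64(341.12062639294663), np.float64(233.25841373623146)] [np.float64(365.0843640933779), np.float64(234.12677005219035)] [np.float64(309.8583208832965), np.float64(267.0995843610177)]
281 183
244 222
```

View pics/s2z.png

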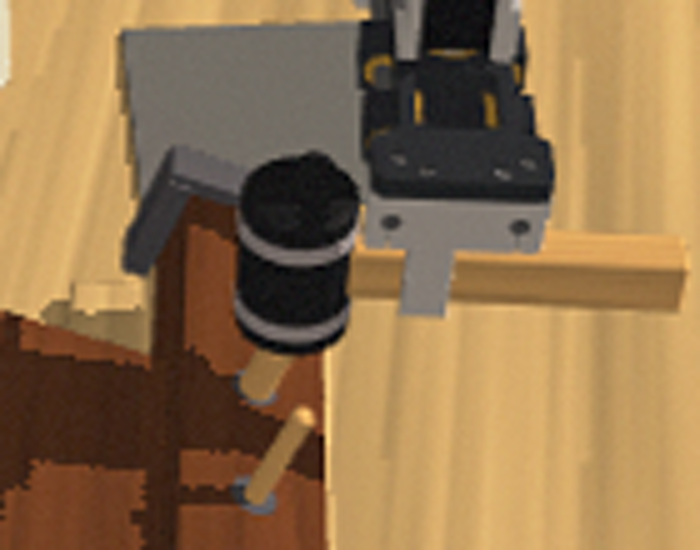

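View pics/t2z.png

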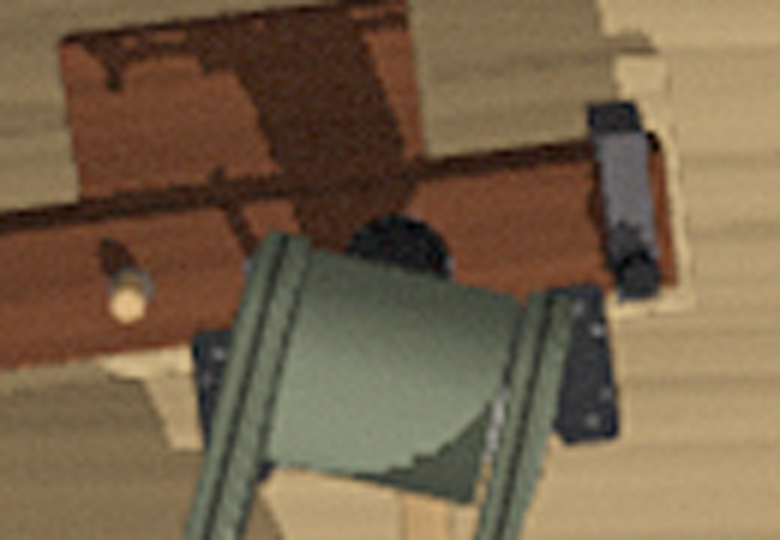

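>>> step_arm:
  steps:
    - [-2, 0, -5, 0]
    - [-2, 0, -9, 0]
    - [-2, 0, -9, 0]

```text
time_s: 7.75
eef_pos: [469.0, -27.0, 155.7]
tool_rot: [[-0.108, 0.994, -0.001], [0.994, 0.108, 0.0], [0.0, -0.001, -1.0]]
ft_force: [0.2, -0.6, -4.9]
finger_gap: 0.229
```

>>> step_arm:
  steps:
    - [0.7, 0.1, -1.9, 0]
    - [0.7, 0.1, -1.9, 0]
    - [0.7, 0.1, -1.9, 0]

```text
time_s: 8.05
eef_pos: [470.4, -27.0, 154.4]
tool_rot: [[-0.108, 0.994, 0.0], [0.994, 0.108, -0.0], [-0.0, 0.0, -1.0]]
ft_force: [0.4, -0.2, -4.8]
finger_gap: 0.23
```

>>> step_arm:
  steps:
    - [0.7, 0.1, -1.9, 0]
    - [0.7, 0.1, -1.9, 0]
    - [0.7, 0.1, -1.9, 0]

```text
time_s: 8.35
eef_pos: [471.3, -27.0, 152.7]
tool_rot: [[-0.108, 0.994, 0.001], [0.994, 0.108, -0.0], [-0.0, 0.001, -1.0]]
ft_force: [-0.2, 0.5, -2.4]
finger_gap: 0.227
```

>>> step_arm:
  steps:
    - [0.7, 0.1, -1.9, 0]
    - [0.7, 0.1, -1.9, 0]
    - [0.7, 0.1, -1.9, 0]

```text
time_s: 8.65
eef_pos: [472.1, -27.0, 151.3]
tool_rot: [[-0.108, 0.994, 0.001], [0.994, 0.108, -0.0], [-0.0, 0.001, -1.0]]
ft_force: [-3.1, -0.3, 4.5]
finger_gap: 0.23
```

>>> step_arm:
  steps:
    - [0.7, 0.1, -1.9, 0]
    - [0.7, 0.1, -1.9, 0]
    - [0.7, 0.1, -1.9, 0]

```text
time_s: 8.95
eef_pos: [473.0, -26.9, 149.1]
tool_rot: [[-0.108, 0.994, 0.001], [0.994, 0.108, -0.0], [-0.0, 0.001, -1.0]]
ft_force: [-3.1, -0.5, 4.8]
finger_gap: 0.232
```

>>> step_arm:
  steps:
    - [0.7, 0.1, -1.9, 0]
    - [0.7, 0.1, -1.9, 0]
    - [0.7, 0.1, -1.9, 0]

```text
time_s: 9.25
eef_pos: [473.7, -26.7, 147.0]
tool_rot: [[-0.108, 0.994, 0.001], [0.994, 0.108, -0.0], [-0.0, 0.001, -1.0]]
ft_force: [-2.2, -0.2, 4.0]
finger_gap: 0.23
```

>>> step_arm:
  steps:
    - [0.35, 0, -0.9, 0]
    - [0.35, 0, -0.9, 0]
    - [0.35, 0, -0.9, 0]

```text
time_s: 9.55
eef_pos: [474.0, -26.7, 146.1]
tool_rot: [[-0.108, 0.994, 0.001], [0.994, 0.108, -0.0], [-0.0, 0.001, -1.0]]
ft_force: [-2.1, -0.5, 5.4]
finger_gap: 0.23
```

```bash
cat > av.py <<'E'
from h import *
np.set_printoptions(precision=2,suppress=True)
F=[];T=[];P=[]
for i in range(6):
    s=cap('side');st=readout.get_state();F.append(st['ft_force']);T.append(st['torque']);P.append(st['eef_pos'])
print(st['time_s'],np.mean(F,0),np.std(F,0),np.mean(T,0),np.mean(P,0))
e=np.mean(P,0);f=sys.argv[1]
a=cv2.cvtColor(np.asarray(s['frame']),cv2.COLOR_RGB2BGR)
u,v=map(int,proj(s,e+51*np.array([.994,.108,0])));cv2.imwrite('pics/'+f,cv2.resize(a[max(0,v-40):v+60,u-60:u+80],None,fx=5,fy=5,interpolation=cv2.INTER_CUBIC))
E
python3 av.py p1.png
```

```text
9.85 [-0.9  -0.31  4.78] [0.19 0.51 0.37] [-0.02 -0.16 -0.03] [473.92 -26.7  146.09]
```

View pics/p1.png

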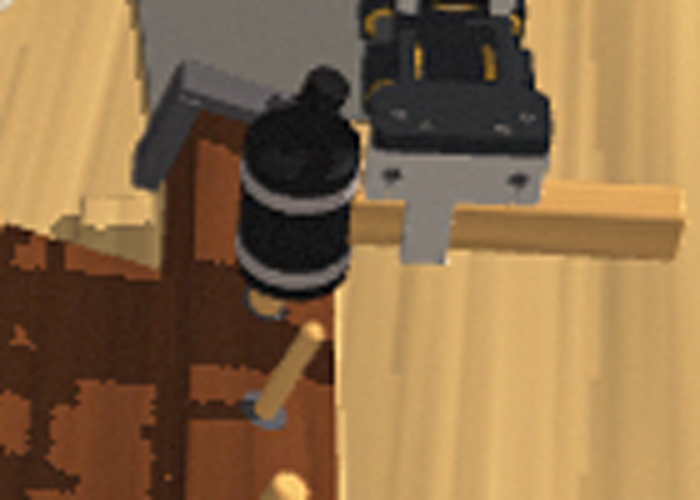

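>>> step_arm:
  steps:
    - [0.5, 0.1, -1.4, 0]
    - [0.5, 0.1, -1.4, 0]
    - [0.5, 0.1, -1.4, 0]

```text
time_s: 10.15
eef_pos: [474.4, -26.6, 144.7]
tool_rot: [[-0.108, 0.994, 0.001], [0.994, 0.108, -0.0], [-0.0, 0.001, -1.0]]
ft_force: [-1.1, 0.4, 4.7]
finger_gap: 0.231
```

>>> step_arm:
  steps:
    - [0.5, 0.1, -1.4, 0]
    - [0.5, 0.1, -1.4, 0]
    - [0.5, 0.1, -1.4, 0]

```text
time_s: 10.45
eef_pos: [474.9, -26.5, 143.2]
tool_rot: [[-0.108, 0.994, 0.001], [0.994, 0.108, -0.0], [-0.0, 0.001, -1.0]]
ft_force: [-0.5, -0.4, 5.3]
finger_gap: 0.229
```

>>> step_arm:
  steps:
    - [0.5, 0.1, -1.4, 0]
    - [0.5, 0.1, -1.4, 0]
    - [0.5, 0.1, -1.4, 0]

```text
time_s: 10.75
eef_pos: [475.4, -26.5, 141.8]
tool_rot: [[-0.108, 0.994, 0.001], [0.994, 0.108, -0.0], [-0.0, 0.001, -1.0]]
ft_force: [-0.1, -1.3, 4.2]
finger_gap: 0.233
```

>>> step_arm:
  steps:
    - [0.5, 0.1, -1.4, 0]
    - [0.5, 0.1, -1.4, 0]
    - [0.5, 0.1, -1.4, 0]

```text
time_s: 11.05
eef_pos: [475.9, -26.4, 140.4]
tool_rot: [[-0.108, 0.994, 0.001], [0.994, 0.108, -0.0], [-0.0, 0.001, -1.0]]
ft_force: [-0.7, -0.2, 5.1]
finger_gap: 0.233
```

>>> step_arm:
  steps:
    - [0.5, 0.1, -1.4, 0]
    - [0.5, 0.1, -1.4, 0]
    - [0.5, 0.1, -1.4, 0]

```text
time_s: 11.35
eef_pos: [476.4, -26.3, 139.0]
tool_rot: [[-0.108, 0.994, 0.001], [0.994, 0.108, -0.0], [-0.001, 0.001, -1.0]]
ft_force: [-0.2, -1.3, 5.2]
finger_gap: 0.228
```

>>> step_arm:
  steps:
    - [0.5, 0.1, -1.4, 0]
    - [0.5, 0.1, -1.4, 0]
    - [0.5, 0.1, -1.4, 0]

```text
time_s: 11.65
eef_pos: [476.9, -26.6, 138.0]
tool_rot: [[-0.108, 0.994, 0.001], [0.994, 0.108, -0.001], [-0.001, 0.001, -1.0]]
ft_force: [-1.4, -1.4, 7.5]
finger_gap: 0.229
```

>>> step_arm:
  steps:
    - [0.35, 0, -0.95, 0]
    - [0.35, 0, -0.95, 0]
    - [0.35, 0, -0.95, 0]

```text
time_s: 11.95
eef_pos: [477.2, -26.6, 137.3]
tool_rot: [[-0.108, 0.994, 0.001], [0.994, 0.108, -0.001], [-0.001, 0.001, -1.0]]
ft_force: [-1.7, -2.8, 8.4]
finger_gap: 0.23
```

```bash
python3 av.py p2.png
```

```text
12.25 [-2.37 -1.69  9.09] [0.41 0.38 0.52] [-0.3  -0.14 -0.09] [477.16 -26.55 137.32]
```

View pics/p2.png

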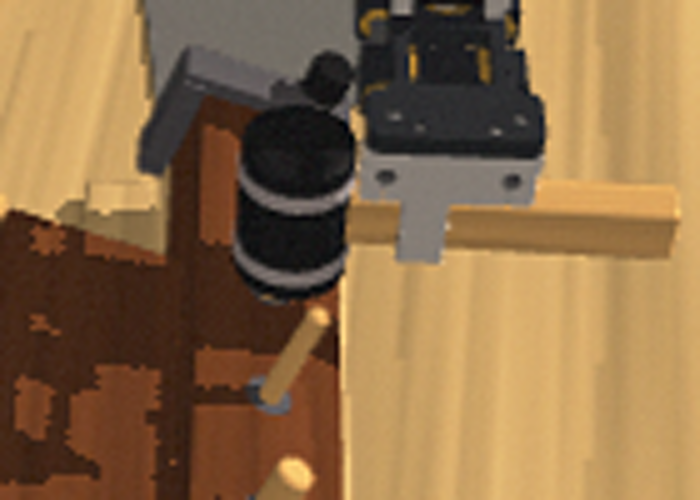

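>>> step_arm:
  steps:
    - [0.35, 0, -0.95, 0]
    - [0.35, 0, -0.95, 0]
    - [0.35, 0, -0.95, 0]

```text
time_s: 12.55
eef_pos: [477.5, -26.5, 136.5]
tool_rot: [[-0.108, 0.994, 0.001], [0.994, 0.108, -0.001], [-0.001, 0.001, -1.0]]
ft_force: [-3.7, -1.8, 9.3]
finger_gap: 0.231
```

>>> step_arm:
  steps:
    - [0.35, 0, -0.95, 0]
    - [0.35, 0, -0.95, 0]
    - [0.35, 0, -0.95, 0]

```text
time_s: 12.85
eef_pos: [477.8, -26.5, 135.6]
tool_rot: [[-0.108, 0.994, 0.001], [0.994, 0.108, -0.001], [-0.001, 0.0, -1.0]]
ft_force: [-2.5, -1.5, 10.3]
finger_gap: 0.234
```

```bash
python3 av.py p3.png
```

```text
13.15 [-3.14 -1.78 10.26] [0.37 0.44 0.4 ] [-0.27 -0.03 -0.08] [477.78 -26.58 135.63]
```

View pics/p3.png

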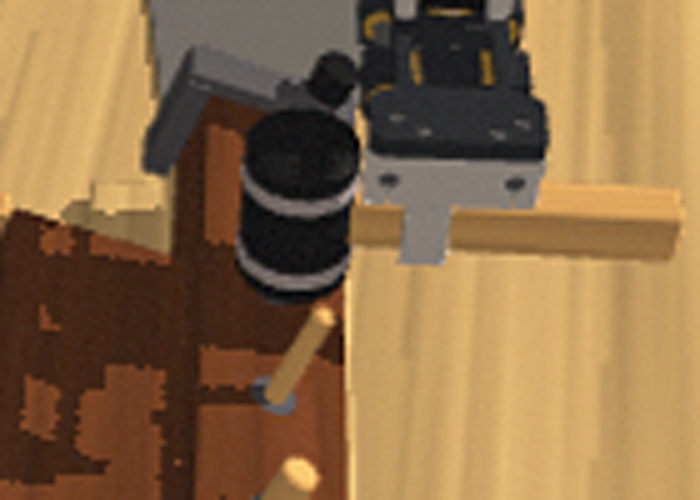

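>>> step_arm:
  steps:
    - [-2, 0, 5, 0]
    - [-5, -0.5, 15, 0]
    - [-7, -0.7, 35, 0]
    - [-7, -0.7, 60, 0]
    - [-10, 15, 65, 0]

```text
time_s: 13.65
eef_pos: [468.1, -12.0, 201.4]
tool_rot: [[-0.107, 0.994, 0.002], [0.994, 0.107, -0.001], [-0.001, 0.002, -1.0]]
ft_force: [0.2, 0.3, -4.1]
finger_gap: 0.228
```

>>> step_arm:
  steps:
    - [-4, 40, 0, 0]
    - [-8, 80, 0, 0]
    - [-11.6, 105, 0, 0]
    - [-11.6, 113.4, 0, 0]
    - [-11.6, 113.4, 0, 0]

```text
time_s: 14.15
eef_pos: [454.3, 103.2, 198.4]
tool_rot: [[-0.111, 0.994, -0.003], [0.994, 0.111, -0.0], [0.0, -0.003, -1.0]]
ft_force: [0.1, -0.8, -3.8]
finger_gap: 0.229
```

```bash
python3 av.py p4.png; python3 - <<'E'
from h import *
t=cap('top','t4.png')
a=cv2.imread('pics/t4.png')[215:300,230:360];cv2.imwrite('pics/t4z.png',cv2.resize(a,None,fx=6,fy=6,interpolation=cv2.INTER_CUBIC))
E
```

```text
14.45 [ 0.11 -0.45 -4.37] [0.45 0.29 0.5 ] [0.01 0.22 0.02] [455.56 101.58 199.12]
```

View pics/p4.png

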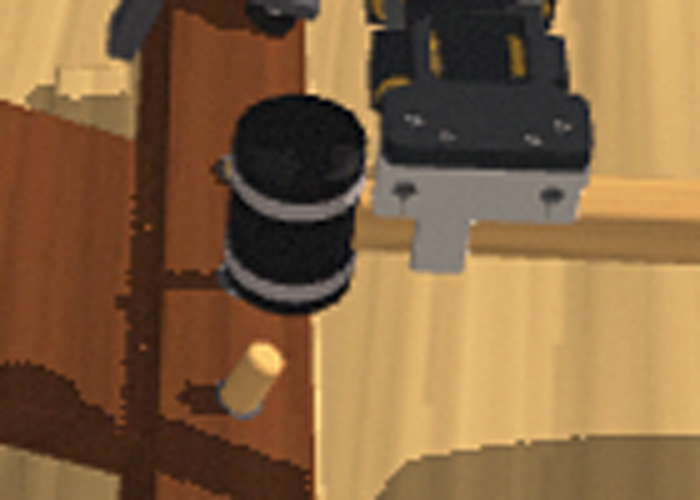

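View pics/t4z.png

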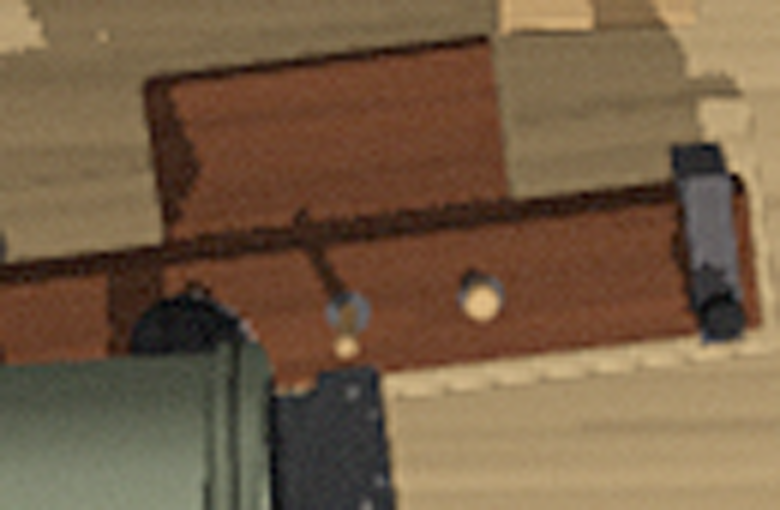

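>>> step_arm:
  steps:
    - [0, 0, -20, 0]
    - [0, 0, -35, 0]
    - [0, 0, -43.6, 0]
    - [0, 0, -43.6, 0]
    - [0, 0, -43.6, 0]

```text
time_s: 15.0
eef_pos: [456.3, 102.2, 156.4]
tool_rot: [[-0.108, 0.994, 0.001], [0.994, 0.108, -0.0], [-0.0, 0.001, -1.0]]
ft_force: [0.6, 0.5, -3.7]
finger_gap: 0.231
```

>>> step_arm:
  steps:
    - [0.7, 0.1, -1.9, 0]
    - [1.4, 0.1, -3.8, 0]
    - [1.4, 0.1, -3.8, 0]
    - [1.4, 0.1, -3.8, 0]

```text
time_s: 15.4
eef_pos: [457.7, 102.5, 152.6]
tool_rot: [[-0.108, 0.994, 0.001], [0.994, 0.108, -0.0], [-0.0, 0.001, -1.0]]
ft_force: [-0.6, 0.8, -4.2]
finger_gap: 0.231
```

>>> step_arm:
  steps:
    - [0.7, 0.1, -1.9, 0]
    - [0.7, 0.1, -1.9, 0]
    - [0.7, 0.1, -1.9, 0]

```text
time_s: 15.7
eef_pos: [458.4, 102.6, 151.2]
tool_rot: [[-0.108, 0.994, 0.001], [0.994, 0.108, -0.0], [-0.0, 0.001, -1.0]]
ft_force: [-4.5, 0.1, 4.0]
finger_gap: 0.225
```

>>> step_arm:
  steps:
    - [0.7, 0.1, -1.9, 0]
    - [0.7, 0.1, -1.9, 0]
    - [0.7, 0.1, -1.9, 0]

```text
time_s: 16.0
eef_pos: [459.4, 102.7, 148.9]
tool_rot: [[-0.108, 0.994, 0.002], [0.994, 0.108, 0.0], [-0.0, 0.002, -1.0]]
ft_force: [-2.9, -0.8, 5.5]
finger_gap: 0.232
```

>>> step_arm:
  steps:
    - [0.5, 0.1, -1.4, 0]
    - [0.5, 0.1, -1.4, 0]
    - [0.5, 0.1, -1.4, 0]

```text
time_s: 16.3
eef_pos: [459.9, 102.8, 147.3]
tool_rot: [[-0.108, 0.994, 0.002], [0.994, 0.108, 0.0], [-0.0, 0.002, -1.0]]
ft_force: [-1.0, -0.7, 4.1]
finger_gap: 0.228
```

>>> step_arm:
  steps:
    - [0.5, 0.1, -1.4, 0]
    - [0.5, 0.1, -1.4, 0]
    - [0.5, 0.1, -1.4, 0]

```text
time_s: 16.6
eef_pos: [460.3, 102.8, 145.9]
tool_rot: [[-0.108, 0.994, 0.001], [0.994, 0.108, -0.0], [-0.0, 0.001, -1.0]]
ft_force: [-1.7, -0.4, 4.7]
finger_gap: 0.228
```

```bash
python3 av.py p5.png
```

```text
16.9 [-0.05 -0.6   4.31] [0.58 0.56 0.47] [-0.03 -0.24  0.02] [460.29 102.88 145.88]
```

Still sliding at the base force (≈4.3 N reading). Continuing.

>>> step_arm:
  steps:
    - [0.5, 0.1, -1.4, 0]
    - [0.5, 0.1, -1.4, 0]
    - [0.5, 0.1, -1.4, 0]

```text
time_s: 17.2
eef_pos: [460.7, 102.9, 144.5]
tool_rot: [[-0.108, 0.994, 0.001], [0.994, 0.108, -0.0], [-0.0, 0.001, -1.0]]
ft_force: [-0.6, -1.1, 5.2]
finger_gap: 0.227
```

>>> step_arm:
  steps:
    - [0.5, 0.1, -1.4, 0]
    - [0.5, 0.1, -1.4, 0]
    - [0.5, 0.1, -1.4, 0]

```text
time_s: 17.5
eef_pos: [461.2, 103.0, 143.1]
tool_rot: [[-0.108, 0.994, 0.001], [0.994, 0.108, -0.0], [-0.0, 0.001, -1.0]]
ft_force: [-0.5, -1.8, 5.0]
finger_gap: 0.232
```

>>> step_arm:
  steps:
    - [0.5, 0.1, -1.4, 0]
    - [0.5, 0.1, -1.4, 0]
    - [0.5, 0.1, -1.4, 0]

```text
time_s: 17.8
eef_pos: [461.7, 103.1, 141.6]
tool_rot: [[-0.108, 0.994, 0.001], [0.994, 0.108, -0.0], [-0.0, 0.001, -1.0]]
ft_force: [1.0, -1.1, 4.9]
finger_gap: 0.231
```

>>> step_arm:
  steps:
    - [0.5, 0.1, -1.4, 0]
    - [0.5, 0.1, -1.4, 0]
    - [0.5, 0.1, -1.4, 0]

```text
time_s: 18.1
eef_pos: [462.2, 103.2, 140.2]
tool_rot: [[-0.108, 0.994, 0.001], [0.994, 0.108, -0.0], [-0.0, 0.001, -1.0]]
ft_force: [1.2, -0.4, 4.9]
finger_gap: 0.23
```

>>> step_arm:
  steps:
    - [0.5, 0.1, -1.4, 0]
    - [0.5, 0.1, -1.4, 0]
    - [0.5, 0.1, -1.4, 0]

```text
time_s: 18.4
eef_pos: [462.8, 103.3, 138.9]
tool_rot: [[-0.108, 0.994, 0.001], [0.994, 0.108, -0.0], [-0.0, 0.001, -1.0]]
ft_force: [0.7, -0.6, 4.3]
finger_gap: 0.231
```

>>> step_arm:
  steps:
    - [0.5, 0.1, -1.4, 0]
    - [0.5, 0.1, -1.4, 0]
    - [0.5, 0.1, -1.4, 0]

```text
time_s: 18.7
eef_pos: [463.2, 103.3, 137.5]
tool_rot: [[-0.108, 0.994, 0.001], [0.994, 0.108, -0.0], [-0.0, 0.001, -1.0]]
ft_force: [0.7, -0.9, 4.7]
finger_gap: 0.232
```

>>> step_arm:
  steps:
    - [0.5, 0.1, -1.4, 0]
    - [0.5, 0.1, -1.4, 0]
    - [0.5, 0.1, -1.4, 0]

```text
time_s: 19.0
eef_pos: [463.7, 103.4, 136.1]
tool_rot: [[-0.108, 0.994, 0.001], [0.994, 0.108, -0.0], [-0.001, 0.001, -1.0]]
ft_force: [0.1, -1.6, 4.9]
finger_gap: 0.228
```

>>> step_arm:
  steps:
    - [0.5, 0.1, -1.4, 0]
    - [0.5, 0.1, -1.4, 0]
    - [0.5, 0.1, -1.4, 0]

```text
time_s: 19.3
eef_pos: [464.2, 103.4, 134.6]
tool_rot: [[-0.108, 0.994, 0.001], [0.994, 0.108, -0.0], [-0.001, 0.001, -1.0]]
ft_force: [0.5, -1.3, 4.8]
finger_gap: 0.231
```

```bash
python3 av.py p6.png
```

```text
19.6 [ 0.91 -1.47  4.93] [0.51 0.58 0.53] [-0.23 -0.56 -0.08] [464.22 103.49 134.64]
```

View pics/p6.png

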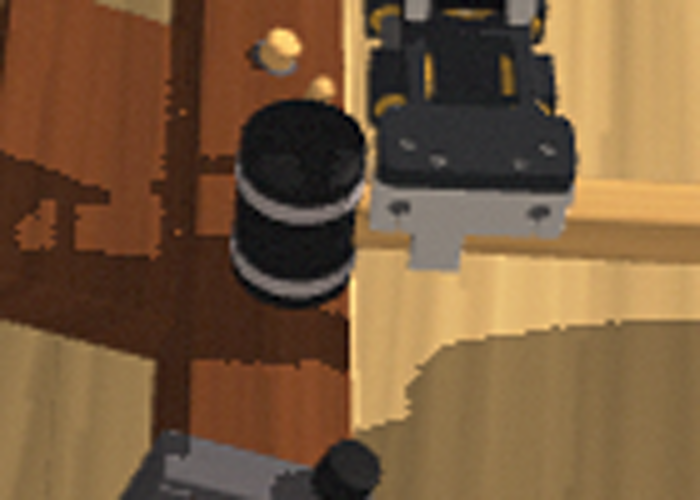

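>>> step_arm:
  steps:
    - [0.35, 0, -0.95, 0]
    - [0.35, 0, -0.95, 0]
    - [0.35, 0, -0.95, 0]

```text
time_s: 19.9
eef_pos: [464.5, 103.5, 133.7]
tool_rot: [[-0.108, 0.994, 0.001], [0.994, 0.108, -0.0], [-0.0, 0.001, -1.0]]
ft_force: [1.2, -1.1, 5.3]
finger_gap: 0.23
```

>>> step_arm:
  steps:
    - [0.35, 0, -0.95, 0]
    - [0.35, 0, -0.95, 0]
    - [0.35, 0, -0.95, 0]

```text
time_s: 20.2
eef_pos: [464.9, 103.5, 132.8]
tool_rot: [[-0.108, 0.994, 0.001], [0.994, 0.108, -0.0], [-0.0, 0.001, -1.0]]
ft_force: [0.7, -1.5, 5.6]
finger_gap: 0.23
```

>>> step_arm:
  steps:
    - [0.35, 0, -0.95, 0]
    - [0.35, 0, -0.95, 0]
    - [0.35, 0, -0.95, 0]

```text
time_s: 20.5
eef_pos: [465.2, 103.6, 131.8]
tool_rot: [[-0.108, 0.994, 0.001], [0.994, 0.108, -0.0], [-0.0, 0.001, -1.0]]
ft_force: [0.1, -1.8, 5.2]
finger_gap: 0.231
```

>>> step_arm:
  steps:
    - [0.35, 0, -0.95, 0]
    - [0.35, 0, -0.95, 0]
    - [0.35, 0, -0.95, 0]

```text
time_s: 20.8
eef_pos: [465.6, 103.6, 130.9]
tool_rot: [[-0.108, 0.994, 0.001], [0.994, 0.108, -0.0], [-0.0, 0.001, -1.0]]
ft_force: [0.7, -1.6, 5.3]
finger_gap: 0.231
```

>>> step_arm:
  steps:
    - [0.35, 0, -0.95, 0]
    - [0.35, 0, -0.95, 0]
    - [0.35, 0, -0.95, 0]

```text
time_s: 21.1
eef_pos: [465.9, 103.6, 130.0]
tool_rot: [[-0.108, 0.994, 0.001], [0.994, 0.108, -0.0], [-0.0, 0.001, -1.0]]
ft_force: [0.4, -0.9, 6.8]
finger_gap: 0.227
```

```bash
python3 av.py p7.png
```

```text
21.4 [ 0.15 -1.25  6.21] [0.29 0.54 0.46] [-0.2 -0.5 -0.1] [465.9  103.62 130.01]
```

View pics/p7.png

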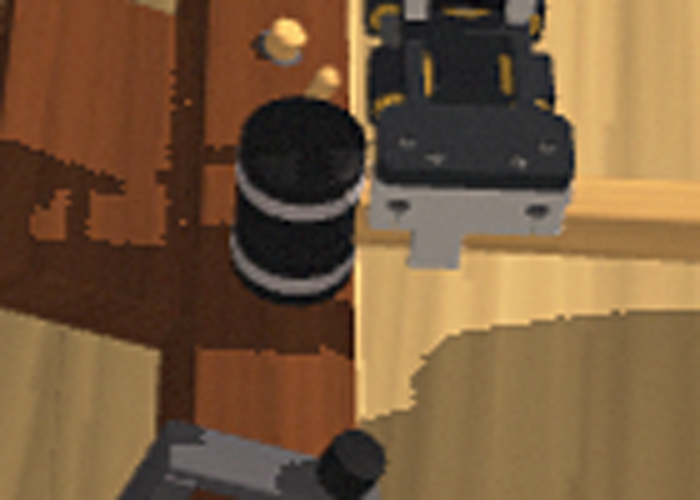

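>>> step_arm:
  steps:
    - [0.35, 0, -0.95, 0]
    - [0.35, 0, -0.95, 0]
    - [0.35, 0, -0.95, 0]
    - [0.35, 0, -0.95, 0]

```text
time_s: 21.8
eef_pos: [466.2, 103.6, 129.4]
tool_rot: [[-0.108, 0.994, 0.001], [0.994, 0.108, -0.0], [-0.0, 0.001, -1.0]]
ft_force: [-1.3, -1.4, 8.3]
finger_gap: 0.231
```

```bash
python3 av.py p8.png
```

```text
22.1 [-1.19 -1.25  8.72] [0.39 0.49 0.36] [-0.2  -0.34 -0.08] [466.13 103.63 129.38]
```

>>> step_arm:
  steps:
    - [0.35, 0, -0.95, 0]
    - [0.35, 0, -0.95, 0]
    - [0.35, 0, -0.95, 0]
    - [0.35, 0, -0.95, 0]

```text
time_s: 22.5
eef_pos: [466.4, 103.6, 128.6]
tool_rot: [[-0.108, 0.994, 0.001], [0.994, 0.108, -0.0], [-0.0, 0.001, -1.0]]
ft_force: [-1.7, -1.4, 8.7]
finger_gap: 0.225
```

```bash
python3 av.py p9.png
```

```text
22.8 [-1.37 -1.64  9.3 ] [0.22 0.77 0.73] [-0.21 -0.27 -0.1 ] [466.42 103.65 128.56]
```

View pics/p9.png

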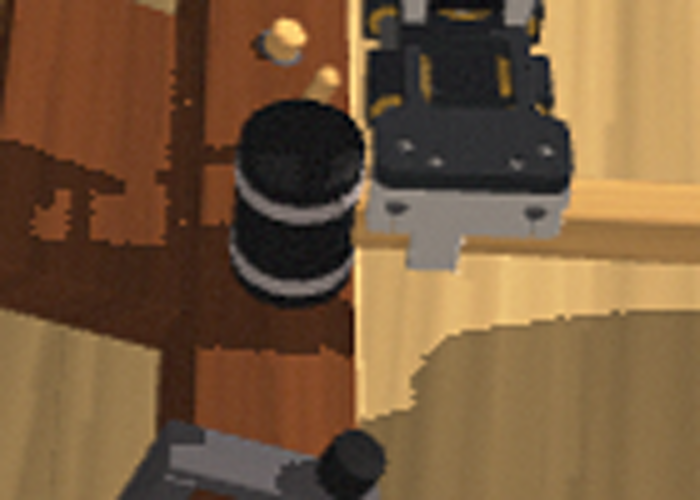

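>>> step_arm:
  steps:
    - [0.35, 0, -0.95, 0]
    - [0.35, 0, -0.95, 0]
    - [0.35, 0, -0.95, 0]
    - [0.35, 0, -0.95, 0]

```text
time_s: 23.2
eef_pos: [466.7, 103.5, 127.7]
tool_rot: [[-0.108, 0.994, 0.0], [0.994, 0.108, -0.0], [-0.0, 0.0, -1.0]]
ft_force: [-2.0, -1.1, 9.8]
finger_gap: 0.231
```

>>> step_arm:
  steps:
    - [0.25, 0, -0.7, 0]
    - [0.25, 0, -0.7, 0]
    - [0.25, 0, -0.7, 0]
    - [0.25, 0, -0.7, 0]

```text
time_s: 23.6
eef_pos: [466.4, 103.4, 126.9]
tool_rot: [[-0.108, 0.994, -0.001], [0.994, 0.108, -0.001], [-0.001, -0.001, -1.0]]
ft_force: [-4.1, -1.9, 10.0]
finger_gap: 0.232
```

```bash
python3 av.py p10.png
```

```text
23.9 [-4.02 -2.23 11.13] [0.25 0.23 0.23] [-0.35  0.02 -0.14] [466.37 103.4  126.93]
```

>>> step_arm:
  steps:
    - [-2, 0, 5, 0]
    - [-5, -0.5, 15, 0]
    - [-7, -0.7, 35, 0]
    - [-20, -0.7, 75, 0]
    - [-45, -10, 115, 0]

```text
time_s: 24.4
eef_pos: [419.6, 94.2, 240.1]
tool_rot: [[-0.109, 0.994, -0.006], [0.994, 0.109, 0.001], [0.001, -0.006, -1.0]]
ft_force: [1.0, -0.4, -2.7]
finger_gap: 0.227
```

>>> step_arm:
  steps:
    - [-5, -45, 0, 0]
    - [-10, -90, 0, -2]
    - [-10, -130, 0, -4]
    - [-10, -170, 0, -6]
    - [0, -210, 0, -8]

```text
time_s: 24.9
eef_pos: [419.0, -116.5, 239.5]
tool_rot: [[0.033, 0.999, -0.005], [0.999, -0.033, 0.003], [0.003, -0.005, -1.0]]
ft_force: [0.8, -0.1, -5.1]
finger_gap: 0.228
```

>>> step_arm:
  steps:
    - [10, -45, 0, -1.7]
    - [30, -90, 0, -1.7]
    - [50, -130, 0, -1.7]
    - [70, -160, 0, -1.7]
    - [90, -180, 0, -1.7]

```text
time_s: 25.4
eef_pos: [510.5, -297.6, 238.7]
tool_rot: [[0.063, 0.998, -0.005], [0.998, -0.063, 0.003], [0.003, -0.005, -1.0]]
ft_force: [0.3, -0.2, -4.7]
finger_gap: 0.23
```

```bash
python3 - <<'E'
from h import *
s=cap('side','s5.png');t=cap('top','t5.png')
print(readout.get_state()['time_s'],readout.get_state()['eef_pos'])
a=cv2.imread('pics/s5.png')[230:340,290:380];cv2.imwrite('pics/s5z.png',cv2.resize(a,None,fx=6,fy=5,interpolation=cv2.INTER_CUBIC))
a=cv2.imread('pics/t5.png')[240:295,230:360];cv2.imwrite('pics/t5z.png',cv2.resize(a,None,fx=6,fy=6,interpolation=cv2.INTER_CUBIC))
p=[531.5,44.92,.1081]
for k,hh in((65,(0,3,6)),(-65,(9,12,15))):
    for h in hh:
        X=world(p,h*N+np.array([0,k,85]));a=proj(s,X);b=proj(t,X);print(k,h,(a[0]-290+.5)*6-.5,(a[1]-230+.5)*5-.5,(b[0]-230+.5)*6-.5,(b[1]-240+.5)*6-.5)
E
```

```text
25.5 [ 511.90395253 -298.00223759  238.49048095]
65 0 254.03082871340757 378.2116585790403 213.821746955354 175.51906183587266
65 3 257.44246941729807 373.88272177081103 213.4669592623137 177.3688393466649
65 6 260.86694050233325 369.53750484576443 213.11087665452374 179.2253682308243
-65 9 264.2613833649101 139.45064381937595 480.4238108282417 147.1950973136353
-65 12 267.4177919720678 135.05570468939663 480.5553008921079 149.00204636115893
-65 15 270.5851199264845 130.64556161324998 480.68727321624806 150.81562267554636
```

View pics/s5z.png

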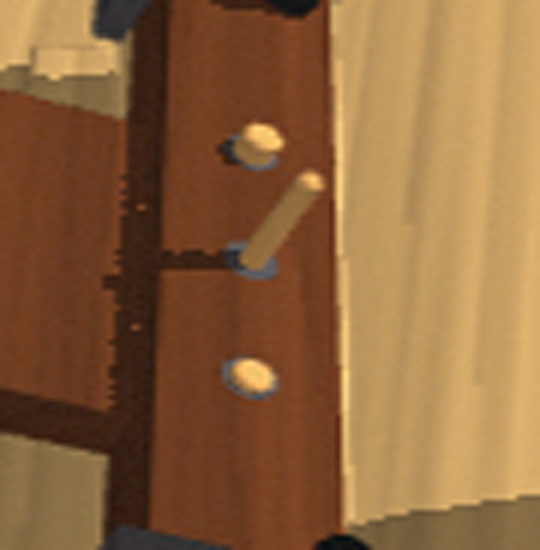

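View pics/t5z.png

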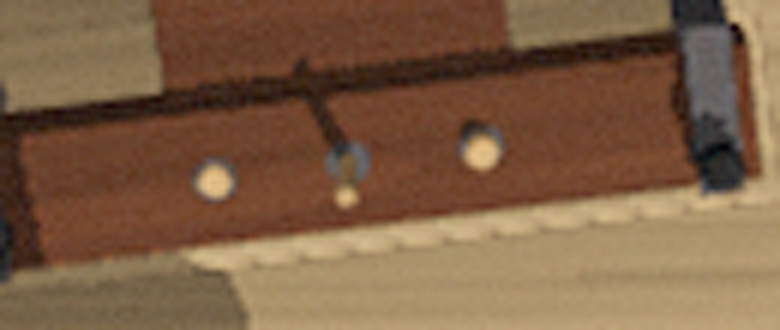

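View pics/s5.png

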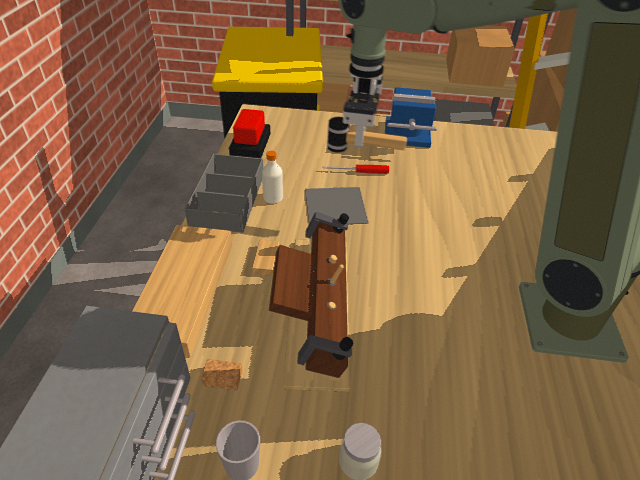

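>>> step_arm:
  steps:
    - [-2, -13, -40, 0]
    - [-2, -13, -85, 0]
    - [-2, -13, -130, 0]
    - [-2, -13, -160, 0]
    - [-2, -13, -180, 0]

```text
time_s: 26.0
eef_pos: [505.9, -305.5, 56.2]
tool_rot: [[0.06, 0.998, -0.008], [0.998, -0.06, 0.007], [0.007, -0.009, -1.0]]
ft_force: [0.5, 0.2, -3.9]
finger_gap: 0.231
```

>>> step_arm:
  steps:
    - [0, 0, -5, 0]
    - [0, 0, -8, 0]
    - [0, 0, -10, 0]
    - [0, 0, -10, 0]
    - [0, 0, -10, 0]

```text
time_s: 26.5
eef_pos: [510.6, -309.9, 52.6]
tool_rot: [[0.061, 0.998, 0.002], [0.998, -0.061, -0.002], [-0.001, 0.002, -1.0]]
ft_force: [0.6, 0.6, -4.2]
finger_gap: 0.226
```

```bash
python3 av.py p11.png
```

```text
26.8 [-0.07 -0.04 -3.97] [0.77 0.56 0.49] [0.07 0.23 0.  ] [ 510.16 -309.65   51.91]
```

View pics/p11.png

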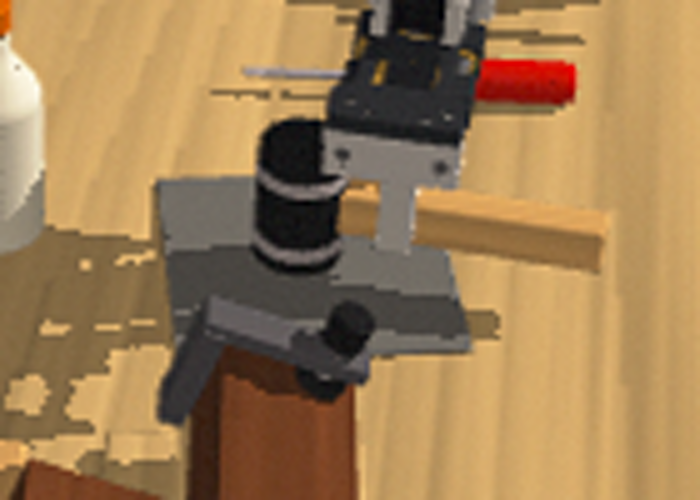

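>>> step_arm:
  steps:
    - [0, 0, -4, 0]
    - [0, 0, -8, 0]
    - [0, 0, -9, 0]
    - [0, 0, -9, 0]
    - [0, 0, -9, 0]

```text
time_s: 27.3
eef_pos: [509.7, -309.2, 41.8]
tool_rot: [[0.061, 0.998, -0.0], [0.998, -0.061, 0.0], [0.0, -0.0, -1.0]]
ft_force: [0.2, 0.5, -5.0]
finger_gap: 0.231
```

>>> step_arm:
  steps:
    - [0, 0, -0.5, 0]
    - [0, 0, -0.5, 0]
    - [0, 0, -0.5, 0]

```text
time_s: 27.6
eef_pos: [509.8, -309.3, 41.7]
tool_rot: [[0.061, 0.998, 0.0], [0.998, -0.061, -0.0], [-0.0, 0.0, -1.0]]
ft_force: [0.8, 0.3, -2.7]
finger_gap: 0.228
```

Touching down (load falling); release and rise.

>>> step_arm:
  steps:
    - [0, 0, -0.3, 0]
    - [0, 0, -0.3, 0]
    - [0, 0, -0.3, 0]

```text
time_s: 27.9
eef_pos: [509.8, -309.3, 41.6]
tool_rot: [[0.061, 0.998, 0.0], [0.998, -0.061, -0.0], [-0.0, 0.0, -1.0]]
ft_force: [-1.8, 1.0, 0.4]
finger_gap: 0.231
```

>>> step_arm:
  steps:
    - [0, 0, 0, 0]
    - [0, 0, 0, 0]
    - [0, 0, 0, 0]
    - [0, 0, 0, 0]
    - [0, 0, 0, 0]
  hand: 1

```text
time_s: 28.4
eef_pos: [510.0, -309.4, 41.5]
tool_rot: [[0.061, 0.998, 0.0], [0.998, -0.061, -0.0], [-0.0, 0.0, -1.0]]
ft_force: [-0.1, -0.1, -0.2]
finger_gap: 0.621
```

>>> step_arm:
  steps:
    - [0, 0, 0, 0]
    - [0, 0, 0, 0]
    - [0, 0, 0, 0]
    - [0, 0, 0, 0]
    - [0, 0, 0, 0]

```text
time_s: 28.9
eef_pos: [509.8, -309.3, 41.3]
tool_rot: [[0.061, 0.998, 0.0], [0.998, -0.061, 0.0], [0.0, 0.0, -1.0]]
ft_force: [1.1, 1.2, 0.6]
finger_gap: 0.996
```

>>> step_arm:
  steps:
    - [0, 0, 15, 0]
    - [0, 0, 45, 0]
    - [0, 0, 85, 0]
    - [0, 0, 130, 0]
    - [0, 0, 170, 0]

```text
time_s: 29.4
eef_pos: [510.0, -309.5, 214.8]
tool_rot: [[0.061, 0.998, 0.002], [0.998, -0.061, -0.002], [-0.001, 0.002, -1.0]]
ft_force: [0.8, 0.0, -0.3]
finger_gap: 1.0
```

>>> step_arm:
  steps:
    - [-40, 0, 0, 0]
    - [-80, 0, 0, 0]
    - [-110, 0, 0, 0]
    - [-110, 0, 0, 0]
    - [-110, 0, 0, 0]

```text
time_s: 29.9
eef_pos: [400.0, -309.7, 212.6]
tool_rot: [[0.062, 0.998, 0.002], [0.998, -0.062, -0.002], [-0.001, 0.002, -1.0]]
ft_force: [1.2, -0.1, 0.5]
finger_gap: 0.999
```

```bash
python3 - <<'E'
from h import *
s=cap('side','s6.png');t=cap('top','t6.png');st=readout.get_state();print(st['time_s'],st['ft_force'],st['finger_gap'])
for r in nets.silhouettes('top','mallet')[:1]+nets.silhouettes('top','pad')[:1]:print(r['confidence'],r['point'],onz(t,r['point'],60))
a=cv2.imread('pics/s6.png');b=cv2.imread('pics/t6.png')
cv2.imwrite('pics/e.png',np.vstack([cv2.resize(a[150:320,230:420],(760,300)),cv2.resize(b[180:310,200:500],(760,290))]))
E
```

```text
30.0 [-0.78449143  0.22387162 -0.02280644] 1.0002047151487692
0.81 [407.4, 265.1] [ 529.15283625 -307.75198033   60.        ]
0.59 [416.2, 260.6] [ 541.98049468 -334.15146337   60.        ]
```

View pics/e.png

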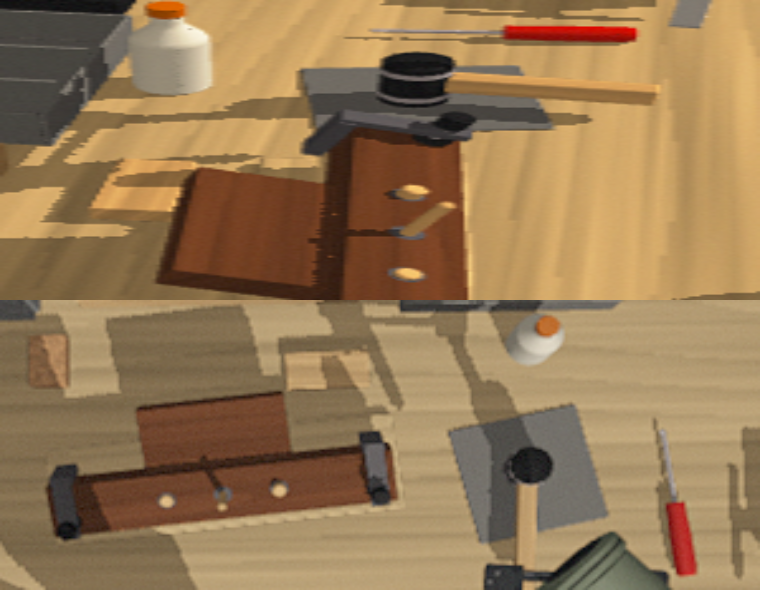

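The mallet stands upright on the pad, clear of the gripper. The dowel is standing and the bystanders are where they were, so I'm handing the job in.

```bash
python3 -c "
from h import *
print(workorder.finish_job())"
```

```text
the job is handed in; nothing more can be done
None
```

I drove both short pegs in with the mallet until each one landed on its washer. I then stood the mallet back on its pad, let go and handed the job in at about 30 s of the 51 s allowed. No verdict came back.

- **Peg on the right in the top view:** after about 15 mm of steady sliding, the force jumped by roughly 4 N. It then climbed about 0.85 N per mm, as a washer should. I stopped at an estimated 2.2 mm of washer compression.
- **Peg on the left in the top view:** the force jumped by roughly 4 N after about 23 mm of travel, then climbed slowly. I stopped when a sideways force appeared, probably the mallet's rim touching the leg.
- **Checks that disagree on the left peg:** the forces put its washer at about 1.5 to 2.5 mm of compression. The last pictures show the peg only 1 to 2 mm proud. With a washer no deeper than 24 mm, that would mean about 4 to 5 mm, which is still under the 6 mm crush limit. This is the least certain result.
- **Final pictures:** the dowel looks unchanged, and the mallet stands upright on the pad with its head near the middle. The gripper is open and clear. The bystanders I could compare look unmoved, but I did not measure any of this.

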